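# Brush out the tilted mixing beaker under suction

## Robot

A 7-joint arm with a two-finger parallel gripper is mounted at the origin on the work surface. World frame = base frame: x ahead of the robot, y to its left, z up, the work surface at z = 0. Lengths are in m, angles in rad, forces in N, time in s.
With the tool pointing down it reaches from about 0.4 to 0.85 m from the base axis. Payload 4.5 kg.
Tool frame: the origin (TCP) lies on the centre line of the jaws, within the pads' length; the fingertips stand r.tips_ahead ahead of it and the grasp point (between the pads) is the TCP (r.tips_ahead is the distance from the TCP to the fingertips, in m); z points along the fingers, y is the direction in which the jaws open and shut (so a half turn about z gives the same grasp; the last joint's range is limited). The gripper opens to 88 mm and grips with 3 to 60 N. Pads are 18 mm wide; open, the fingers measure 123 mm over their backs; the gripper's body (75 mm by 187 mm) begins 45 mm behind the grasp point.
Start: joints at [1.283, 0.689, -0.195, 1.565, 0.157, 0.902, -0.215], TCP at [0.198, -0.593, 0.258] pointing down, gripper open.
Joint ranges: [-3.01, 3.01], [-0.46, 2.08], [-1.47, 1.51], [0.13, 2.56], [-1, 4.14], [0.04, 2.09], [-2.66, 2.66]. Speed limits (rad/s): [2.57, 2.57, 3.14, 3.14, 3.14, 3.14, 3.14].

## Interface

Orientations are given as a unit quaternion [x, y, z, w].
In Python, from plant import r gives the robot as it stands.
- The arm moves only by the shell command python3 -m inch 'ROWS' [FORCE]. ROWS is JSON, a list of rows, each a list of 5 numbers: the shift along the world's x, y, z in units of 25 mm (1.0 is 25 mm), then the turn about the world's z in units of 6 degrees (1.0 is 6 degrees), then the finger opening in mm, from 0 to 88.1. A call has 1 to 5 rows; each row shifts and turns the commanded pose from where the row before left it; what a row does not reach is not made up. A row lasts 1/10 s, in which the tool goes at most 50 mm and 8.59 degrees, less where a joint would pass 70% of its speed; a pose out of reach is approached as far as the arm can. A call is refused whole if a number of a shift passes 1 or a number of a turn 1, either way. A call with a gripper value outside its range is refused whole. The fingers move at their own pace and stop on an object; FORCE is the grip in N (left out, the last holds). Time passes only in rows, so rows that do not move let the fingers close. It gives the time, the measured TCP pose, the force and the opening at its end, in the units of the state.
- r.get_state(): the state, without advancing time (a new reading comes with each control period).
- r.snapshot(name): name is "scene" or "top" or "wrist"; returns a dict with "pixels" (420x560x3 uint8, red, green, blue), "range_z" (420x560 float32, m along the optical axis (not along the pixel's ray), 0 where there is no reading), "K" (3x3 intrinsics, pixels), "position" and "attitude" of the camera in the world. Camera axes: x right, y up, looking along -z (the intrinsics and any distortion apply to the point x, -y, -z); pixel columns grow to the right and rows downward; lengths in m; the calibration is good to about 2 mm. A picture is of the moment at which its call begins.
- r.finish_job(): hands the job in, once; it reports no verdict.
The state is a dict: "clock": time; "q": joint angles; "qd": joint speeds; "joint_torque": joint torques, N m; "tool_pos": TCP position; "eef_rot": TCP orientation; "contact_force": force on the tool from outside, world axes, zero at the start; "moment": the same for the moment, N m; "opening": opening from 0.0 (shut) to 1.0 (fully open).
Only numpy, scipy, OpenCV 4.12 (cv2) and the standard library are available. Lean on these libraries where they do the work, as an engineer would, in place of code of your own. Each camera call takes 0.05 s, during which the arm holds its last target. There are 200 camera calls.

## Task

First set the bench suction valve half open, its handle 45 degrees from shut. Then take the longer of the two brushes and scrub the inside of the tilted beaker with it: three times right down to the floor of the beaker, drawing the brush head well over half-way back up between the strokes, without shifting the beaker. Put the brush back in the stand it came from, bristles down and standing on the stand's floor, and leave the valve half open and the other things on the bench as they are.

Things in the scene. Friction and masses are not known exactly. Their poses are not given: they have to be found in the camera images.
- cradle: Fixed aluminium cradle that holds the beaker: base plate 130 x 130 x 10 mm, two side cheeks 95 mm tall (x 22 mm, y from 36 to 44 mm either side, tops at z = 105 mm). Origin under the centre of the base plate, on the bench; z up; the beaker's pivot axis is its y axis, 88 mm above the origin. The beaker leans so that its mouth goes towards the cradle's own -x side (roughly towards the robot).
- nozzle (a point): Centre of the open end, 40 mm wide, of a steel suction nozzle fixed to the cradle, at x = 14 mm, z = 191 mm in the cradle's frame, aimed at the space over the beaker from behind. Its 28 mm pipe bends back and down to the base plate at x = 68 mm; highest point 216 mm. It bars the way into the beaker from straight above.
- beaker (a joint): Lean of the beaker from upright, rad, about a stiff friction hinge (2.5 N m, stays where it is): 0 upright, grows as the mouth leans to the cradle's -x; it starts somewhere from 0.42 to 0.70 (24 to 40 degrees).
- beaker_floor (a point): Centre of the inner floor of the steel beaker: open cylinder, 55 mm outside diameter, 49 mm inside, 110 mm deep inside. z runs along the beaker's axis, out through the mouth, and is tilted with it. The pivot lies 52 mm up this axis.
- beaker_mouth (a point): Centre of the beaker's rim, 110 mm from beaker_floor along the beaker's axis; same axes.
- brush_long: The longer brush, 235 mm long, about 70 g, straight and round. z runs from the bristle end to the handle end; origin on the axis at the flat bristle end. From z = 0 to 80 mm a bristle head, 41 mm wide to look at, its stiff core 32 mm wide; thin wire stem 8 mm wide to z = 125 mm; round wooden handle 18 mm wide from z = 125 to 235 mm. It stands bristles down and upright in stand_long.
- brush_long_tip (a point): Centre of the flat bristle end of the longer brush (the same point and axes as brush_long).
- brush_short: The shorter brush, 160 mm long, same make: head 55 mm long and 32 mm wide in its core, handle 16 mm wide from z = 85 to 160 mm; origin at the bristle end, z towards the handle. Stands upright in stand_short. To be left alone.
- stand_long: Stand of the longer brush: fixed grey tube on a 70 mm foot, upright; outside 48 mm wide, bore 42 mm, rim 75 mm above the bench, inner floor 8 mm above the bench. Origin under its centre, on the bench. The two stands look the same.
- stand_long_floor (a point): Centre of the inner floor of stand_long, 8 mm above the bench.
- stand_short: Stand of the shorter brush, of the same make and size as stand_long. Origin under its centre, on the bench.
- valve: Fixed suction valve: brass block 36 mm square, its top 65 mm above the bench, on a steel pipe that runs along the body's x axis, 24 mm wide, and goes down into the bench 48 mm either side of the centre (overall 124 mm long). Origin on the bench under the block, z up.
- valve_handle (a joint): Turn of the valve's T handle, rad: 0 shut, the handle bar across the pipe (along the valve's y axis); grows anticlockwise seen from above; 1.571 fully open, the bar along the pipe. It has stops at both ends, turns with about 0.12 N m and stays where it is left. Starts nearly shut, 0 to 0.30.
- valve_grip (a point): Centre of the T handle's bar, on the valve's vertical axis, 101 mm above the bench; black bar 56 mm long, 12 mm thick, 24 mm tall (top 113 mm, underside 89 mm above the bench). The point's y axis runs along the bar and turns with it.
- dish: Small white dish, 66 mm wide, 22 mm tall, loose. Origin under its centre. Bystander.
- dropper: Amber bottle with a black cap, 36 mm wide, 130 mm tall, loose. Origin under its centre. Bystander.
- wash: White plastic bottle with a grey cap, 50 mm wide, 160 mm tall, loose. Origin under its centre. Bystander.
- jar: White jar, 52 mm wide, 60 mm tall, loose. Origin under its centre. Bystander.
- cast: Plaster cast of a row of teeth, 55 x 66 x 27 mm, loose. Origin under its centre. Bystander.
- tripod: Small three-legged stand, 100 mm across the feet, 135 mm tall, loose. Origin under its centre. Bystander.
Things that resemble listed ones, but are neither listed nor needed, are in the scene too. Leave any red look-alike of the brush_long alone.

How it is judged:
By the outcome, as a careful person would: the job done as asked, in the order asked, and still so for the second after the job is handed in, with the robot touching nothing.
It also fails if it takes over 67 s, if anything falls off the work surface, if the arm or the gripper's body presses on something with over 40 N, if the wrist force passes 120 N, or if a joint passes its speed limit or range.

## Working session

There is one attempt and no reset: what is moved stays moved. The work goes in short steps, Python scripts to look and compute and a shell command to move; the robot and the scene stay as the last step left them, time stands still between calls to the robot, and variables do not carry over. Pictures are saved under pics/ and viewed, about 8 in all and at most 12, crops included, and the job is handed in when it is done.

```bash
mkdir -p pics; ls
cat > h.py <<'E'
import numpy as np, cv2
from plant import r
from scipy.spatial.transform import Rotation as R
def snap(n):
    s=r.snapshot(n); np.savez(f'{n}.npz',**s); return s
def load(n): return dict(np.load(f'{n}.npz'))
def Rc(s):
    a=np.array(s['attitude'],float)
    return a if a.shape==(3,3) else R.from_quat(a).as_matrix()
def pts(s):
    "world xyz per pixel from depth"
    K=s['K'];z=s['range_z'];v,u=np.mgrid[:z.shape[0],:z.shape[1]]
    c=np.stack([(u-K[0,2])/K[0,0]*z,-(v-K[1,2])/K[1,1]*z,-z],-1)
    p=c@Rc(s).T+np.array(s['position']); p[z==0]=np.nan; return p
def ray(s,u,v,h):
    K=s['K'];d=Rc(s)@np.array([(u-K[0,2])/K[0,0],-(v-K[1,2])/K[1,1],-1]);o=np.array(s['position'])
    return o+d*(h-o[2])/d[2]
def proj(s,p):
    c=Rc(s).T@(np.array(p)-np.array(s['position']));K=s['K']
    return np.array([K[0,2]-K[0,0]*c[0]/c[2],K[1,2]+K[1,1]*c[1]/c[2]])
def save(img,f,sc=1):
    img=cv2.resize(img,None,fx=sc,fy=sc,interpolation=cv2.INTER_CUBIC); cv2.imwrite('pics/'+f,img[...,::-1])
E
python3 - <<'E'
from h import *
print(r.get_state(), r.tips_ahead)
for n in('scene','top'):
    s=snap(n); print(n,{k:(v if k not in('pixels','range_z') else v.shape) for k,v in s.items()})
    save(s['pixels'],n+'0.png',1.4)
E
```

```text
pics
{'clock': 0.0, 'q': array([ 1.28281663,  0.68997489, -0.19449745,  1.56637566,  0.15727403,
        0.90252324, -0.21511312]), 'qd': array([-0.00014601, -0.0003047 ,  0.00050981, -0.00045888,  0.0007095 ,
       -0.00020779,  0.0006996 ]), 'joint_torque': array([ 4.13366270e-04, -5.27563512e+01, -1.26718361e+00, -1.53431332e+01,
       -5.27031580e-02,  6.52955277e-03,  1.64067160e-04]), 'tool_pos': array([ 0.19741224, -0.59234612,  0.25690685]), 'eef_rot': array([ 9.87080973e-01,  1.60219405e-01, -2.17267255e-04, -9.21183902e-04]), 'contact_force': array([ 0.45904166, -0.20814533,  0.22173807]), 'moment': array([-0.01673329, -0.00822291,  0.03166733]), 'opening': 0.9980695248324539} 0.019
scene {'pixels': (420, 560, 3), 'range_z': (420, 560), 'K': array([[541.41196731,   0.        , 279.98701632],
       [  0.        , 541.41196731, 208.96900598],
       [  0.        ,   0.        ,   1.        ]]), 'position': array([1.23303793, 0.49240887, 0.8999395 ]), 'attitude': array([0.18015411, 0.35783265, 0.82495128, 0.39869245])}
top {'pixels': (420, 560, 3), 'range_z': (420, 560), 'K': array([[390.76220503,   0.        , 273.88187094],
       [  0.        , 390.76220503, 209.22848231],
       [  0.        ,   0.        ,   1.        ]]), 'position': array([ 0.48968946, -0.0246672 ,  0.94180143]), 'attitude': array([-0.05040391,  0.04330709,  0.70628007, -0.70480664])}
```

View pics/scene0.png

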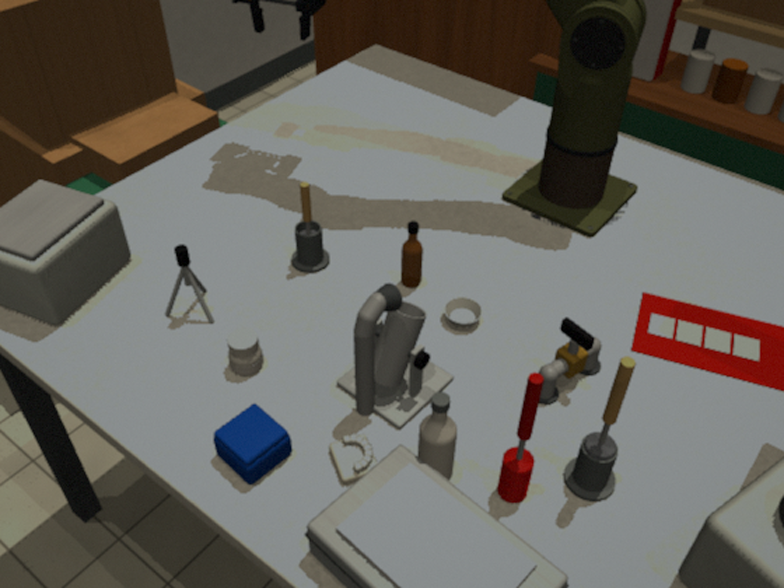

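View pics/top0.png

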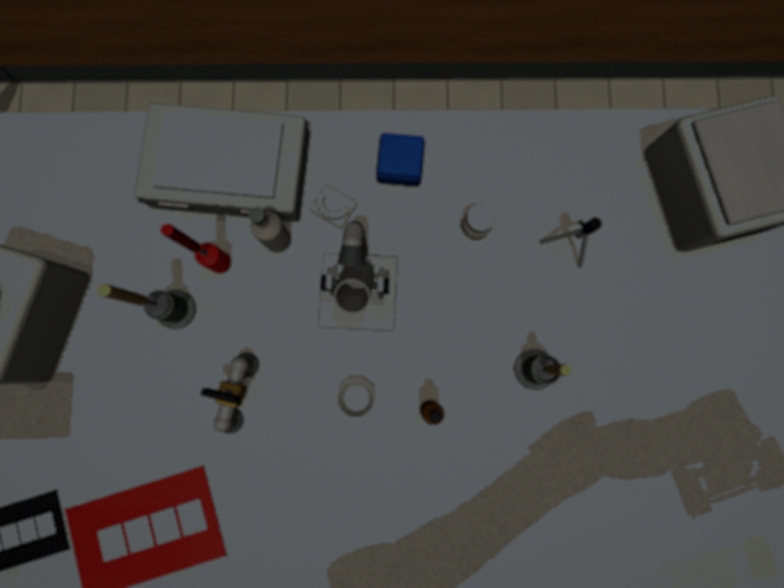

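Candidates: wooden brush A, scene (612,430) / top (130,297); wooden brush B, scene (308,230) / top (545,370); red look-alike, scene (520,440), to be left alone. I'll measure which wooden brush is longer, and the valve and beaker as well.

Run:
```python
from h import *
sc,tp=load('scene'),load('top')
P,T=pts(sc),pts(tp)
hs=cv2.cvtColor(sc['pixels'],cv2.COLOR_RGB2HSV)
def box(p,x0,x1,y0,y1): # displayed coords
    return p[int(y0/1.4):int(y1/1.4),int(x0/1.4):int(x1/1.4)]
def cl(Pm,c,rad,zl,zh):
    q=Pm.reshape(-1,3); q=q[np.isfinite(q[:,0])]
    return q[(np.hypot(q[:,0]-c[0],q[:,1]-c[1])<rad)&(q[:,2]>zl)&(q[:,2]<zh)]
def circ(q):
    A=np.c_[2*q[:,:2],np.ones(len(q))];s=np.linalg.lstsq(A,(q[:,:2]**2).sum(1),rcond=None)[0]
    return s[:2],np.sqrt(s[2]+s[:2]@s[:2])
for n,(u,v) in dict(A=(168,305),B=(540,370)).items():
    c=ray(tp,u/1.4,v/1.4,.075)
    q=np.r_[cl(P,c,.06,.02,.3),cl(T,c,.06,.02,.3)]
    print(n,c.round(3),'zmax',np.percentile(q[:,2],99.5).round(4))
    for M,nm in((P,'sc'),(T,'tp')):
        for a,b in((.03,.07),(.14,.22),(.12,.165)):
            k=cl(M,c,.05,a,b)
            if len(k)>8: print(nm,a,b,len(k),k.mean(0).round(4),*[np.round(x,4) for x in circ(k)])
# valve
c=ray(tp,232/1.4,393/1.4,.06)
for M,nm in((P,'sc'),(T,'tp')):
    for a,b in((.015,.05),(.055,.07),(.1,.125)):
        k=cl(M,c,.09,a,b); 
        if len(k)<5: continue
        m,e,_=*np.linalg.eigh(np.cov(k[:,:2].T)),0
        print('valve',nm,a,b,len(k),k.mean(0).round(4),'ext',k.min(0).round(3),k.max(0).round(3),'ang',np.degrees(np.arctan2(e[1,1],e[0,1])).round(1))
# cradle plate
c=ray(tp,358/1.4,290/1.4,.01)
for M,nm in((P,'sc'),(T,'tp')):
    k=cl(M,c,.11,.006,.014)
    rr=cv2.minAreaRect((k[:,:2]*1000).astype(np.float32)); print('plate',nm,len(k),rr)
save(sc['pixels'][200:380,330:480],'crop1.png',4)
save(tp['pixels'][150:250,200:310],'crop2.png',6)
```

```text
A [0.587 0.329 0.075] zmax 0.2447
sc 0.03 0.07 340 [0.608  0.351  0.0503] [0.5906 0.3466] 0.0231
sc 0.14 0.22 339 [0.5966 0.348  0.1815] [0.5916 0.3469] 0.0075
sc 0.12 0.165 132 [0.5963 0.348  0.1481] [0.5931 0.3473] 0.0061
tp 0.03 0.07 145 [0.5833 0.3299 0.0514] [0.5877 0.3465] 0.0228
tp 0.14 0.22 174 [0.5863 0.3406 0.1825] [0.5881 0.3466] 0.0082
tp 0.12 0.165 61 [0.5862 0.3407 0.1487] [0.588  0.3467] 0.0081
B [ 0.483 -0.261  0.075] zmax 0.1699
sc 0.03 0.07 332 [ 0.4935 -0.2641  0.0539] [ 0.4886 -0.2695] 0.0209
sc 0.14 0.22 87 [ 0.4899 -0.2682  0.1583] [ 0.4881 -0.2699] 0.0063
sc 0.12 0.165 102 [ 0.4907 -0.2673  0.1435] [ 0.4887 -0.2691] 0.006
tp 0.03 0.07 295 [ 0.4837 -0.2651  0.0566] [ 0.4837 -0.2673] 0.0174
tp 0.14 0.22 81 [ 0.4835 -0.2678  0.1615] [ 0.4836 -0.269 ] 0.0061
tp 0.12 0.165 52 [ 0.4831 -0.2645  0.1453] [ 0.4837 -0.2698] 0.0074
valve sc 0.015 0.05 277 [0.4628 0.2405 0.0354] ext [0.399 0.207 0.015] [0.511 0.259 0.05 ] ang 164.2
valve sc 0.055 0.07 370 [0.4618 0.2325 0.0616] ext [0.394 0.21  0.055] [0.509 0.255 0.07 ] ang 160.7
valve sc 0.1 0.125 225 [0.4517 0.2336 0.1101] ext [0.438 0.205 0.1  ] [0.461 0.261 0.118] ang 77.0
valve tp 0.015 0.05 176 [0.4477 0.2211 0.039 ] ext [0.387 0.207 0.015] [0.505 0.256 0.05 ] ang 166.7
valve tp 0.055 0.07 312 [0.4475 0.2314 0.0596] ext [0.39  0.211 0.055] [0.502 0.254 0.07 ] ang 165.5
valve tp 0.1 0.125 170 [0.446  0.2313 0.1105] ext [0.435 0.206 0.1  ] [0.457 0.259 0.115] ang 75.4
plate sc 1330 ((633.3923950195312, 36.10790252685547), (172.55307006835938, 190.90646362304688), 48.28252029418945)
plate tp 1527 ((617.5077514648438, 30.121036529541016), (129.82864379882812, 129.90228271484375), 86.6985855102539)
```

View pics/crop1.png

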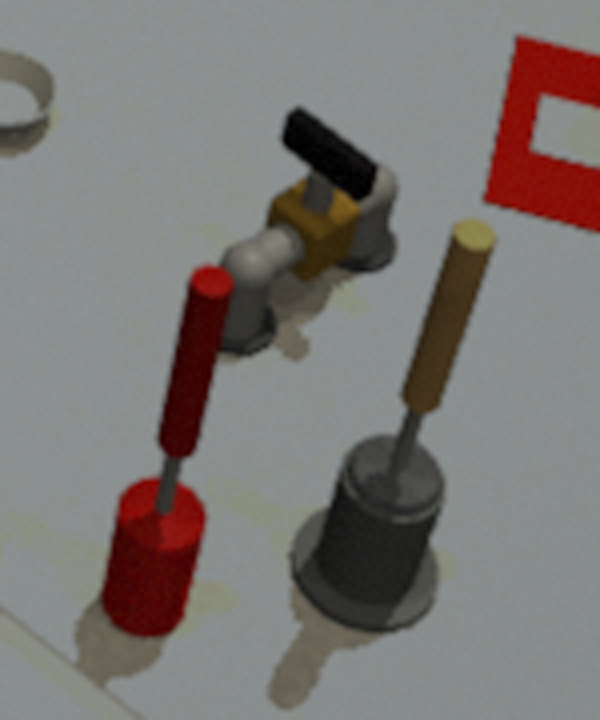

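Brush A is the long one: its top is at 0.245 m, which matches 8+235 mm, and it has a wooden handle and a grey stand. B's top is at 0.170 m. The crop shows A at (440,400) and the red look-alike at (170,450). I'll move to the valve and take wrist views on the way.

```bash
python3 -m inch '[[0.5,0.5,1,0,88],[0.75,1,1,0,88],[0.75,1,0.5,0,88],[0.75,1,0,0,88],[0.75,1,0,0,88]]'
python3 -m inch '[[0.75,1,0,0,88],[0.75,1,0,0,88],[0.75,1,0,0,88],[0.75,1,0,0,88],[0.75,1,0,0,88]]' >/dev/null
python3 -m inch '[[0.75,1,0,0,88],[0.75,1,0,0,88],[0.75,1,0,0,88],[0.75,1,0,0,88],[0.75,1,0,0,88]]'
python3 -m inch '[[0,1,0,1,60],[0,1,0,1,60],[0,1,0,1,60],[0,1,0,1,60],[0,1,0,1,60]]' 
python3 -m inch '[[0,1,0,1,60],[0,1,0,1,60],[-0.2,1,0,1,60],[-0.2,1,0,1,60],[-0.2,1,0,0.6,60]]'
python3 -c "
from h import *
s=r.snapshot('wrist');np.savez('wb.npz',**s);save(s['pixels'],'wb.png',1)"
python3 -m inch '[[-0.2,1,0,0,60],[-0.2,1,0,0,60],[-0.2,1,0,0,60],[-0.2,1,0,0,60],[-0.2,1,0,0,60]]' >/dev/null
python3 -m inch '[[-0.2,1,0,0,60],[0,1,-0.5,0,60],[0,0.5,-0.5,0,60],[0,0,0,0,60],[0,0,0,0,60]]'
python3 - <<'E'
from h import *
s=r.snapshot('wrist');np.savez('wv.npz',**s)
a=load('wb')['pixels'];print(s['position'],s['K'][0])
st=r.get_state();print(st['q'],st['eef_rot'])
save(np.hstack([a,s['pixels']]),'w1.png',.7)
E
```

```text
clock: 0.6
tool_pos: [0.2858, -0.4794, 0.3205]
eef_rot: [0.987, 0.16, 0.0, 0.0]
contact_force: [0.5, -0.6, -0.2]
opening: 0.994
clock: 1.6
tool_pos: [0.473, -0.2293, 0.3199]
eef_rot: [0.987, 0.16, -0.0, -0.0]
contact_force: [0.5, -0.6, 0.2]
opening: 0.999
clock: 2.1
tool_pos: [0.4723, -0.1044, 0.32]
eef_rot: [0.911, 0.412, -0.0, -0.0]
contact_force: [0.3, 0.4, -0.3]
opening: 0.681
clock: 2.6
tool_pos: [0.4571, 0.0204, 0.32]
eef_rot: [0.787, 0.617, -0.0, -0.0]
contact_force: [-0.1, 1.4, -0.1]
opening: 0.678
clock: 3.65
tool_pos: [0.4275, 0.2063, 0.2951]
eef_rot: [0.788, 0.616, -0.001, 0.0]
contact_force: [0.1, -1.2, 0.2]
opening: 0.682
[0.44757822 0.28362748 0.42275468] [353.4150087    0.         275.77522706]
[-0.20126033  0.47537346 -0.51804623  1.94351216  0.32096635  0.80448842
 -1.14196883] [ 7.88179655e-01  6.15445032e-01 -3.52673489e-04  3.45304522e-04]
```

View pics/w1.png

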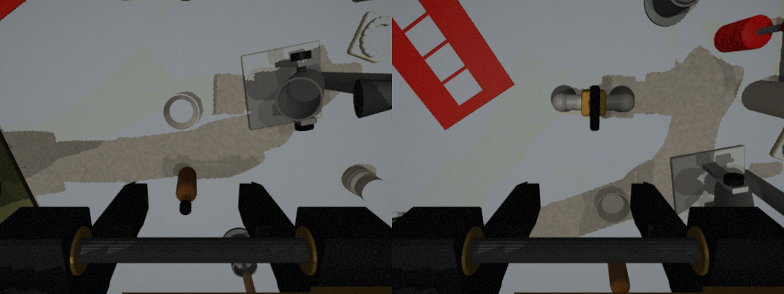

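The left tile shows the beaker mouth at (300,95) between the dark cheek knobs. The right tile shows the valve pipe along the image and the black bar at (594,107), nearly across it. Now to measure both.

Run:
```python
from h import *
s=load('wv');W=pts(s);tp=load('top');T=pts(tp);sc=load('scene');P=pts(sc)
for nm,M,px in(('wv',W,s['pixels']),('tp',T,tp['pixels']),('sc',P,sc['pixels'])):
    hsv=cv2.cvtColor(px,cv2.COLOR_RGB2HSV)
    near=np.hypot(M[...,0]-.448,M[...,1]-.232)<.085
    bar=near&(M[...,2]>.107)&(M[...,2]<.12)
    k=M[bar];rr=cv2.minAreaRect((k[:,:2]*1000).astype(np.float32));e=np.linalg.eigh(np.cov(k[:,:2].T))[1][:,1]
    print(nm,'bar',bar.sum(),np.round(rr[0],1),np.round(rr[1],1),rr[2],'pca',np.degrees(np.arctan(e[1]/e[0])).round(1),'z',k[:,2].mean().round(4))
    pipe=near&(M[...,2]>.02)&(M[...,2]<.06)&(hsv[...,1]<110)
    k=M[pipe];top=np.percentile(k[:,2],97);rr=cv2.minAreaRect((k[:,:2]*1000).astype(np.float32))
    k2=k[k[:,2]>top-.006];e=np.linalg.eigh(np.cov(k2[:,:2].T))[1][:,1]
    print('   pipe',pipe.sum(),np.round(rr[0],1),np.round(rr[1],1),rr[2],'top',top,'ridge ang',np.degrees(np.arctan(e[1]/e[0])).round(1),k2.mean(0).round(4))
# beaker
s=load('wb');B=pts(s)
for nm,M in(('wb',B),('tp',T)):
    k=M[np.isfinite(M[...,0])];k=k[(np.abs(k[:,0]-.62)<.11)&(np.abs(k[:,1]-.03)<.11)]
    pl=k[(k[:,2]>.006)&(k[:,2]<.014)];rr=cv2.minAreaRect((pl[:,:2]*1000).astype(np.float32));print(nm,'plate',np.round(rr[0],1),np.round(rr[1],1),rr[2])
    ck=k[(k[:,2]>.098)&(k[:,2]<.112)];print(' cheek z pts',len(ck))
    b=k[(k[:,2]>.115)&(k[:,2]<.185)&(k[:,0]<.62)&(abs(k[:,1]-.03)<.035)]
    print(' beaker',len(b),b.min(0).round(3),b.max(0).round(3))
    for zc in np.arange(.115,.17,.006):
        q=b[abs(b[:,2]-zc)<.003]
        if len(q): print('  z',zc.round(3),len(q),'x',q[:,0].min().round(4),q[:,0].max().round(4),'y',q[:,1].min().round(4),q[:,1].max().round(4))
save(np.hstack([load('wb')['pixels'][30:200,330:500],cv2.resize(tp['pixels'][150:250,215:315],(170,170))]),'w2.png',2.3)
```

```text
wv bar 845 [447.6 233.3] [54.5 11.6] 76.39115905761719 pca 76.0 z 0.1132
   pipe 1921 [448.  235.3] [ 31.4 123.8] 75.38134765625 top 0.059475640370855794 ridge ang -14.4 [0.4473 0.2335 0.0568]
tp bar 155 [445.5 232.4] [55.2 12.2] 75.77037811279297 pca 75.7 z 0.1111
   pipe 496 [445.2 230.4] [ 31.7 122.9] 76.79652404785156 top 0.05848772302489358 ridge ang -14.6 [0.4457 0.2327 0.0554]
sc bar 160 [449.8 232.4] [57.  14.7] 76.94886779785156 pca 76.6 z 0.1129
   pipe 394 [450.9 230.6] [ 31.5 118.6] 75.78993225097656 top 0.05968261831226874 ridge ang -16.9 [0.4722 0.2285 0.0572]
wb plate [621.1  29.6] [130.2 133.9] 86.78023529052734
 cheek z pts 1464
 beaker 1314 [0.569 0.004 0.115] [0.62  0.059 0.154]
  z 0.115 66 x 0.5776 0.6198 y 0.0061 0.058
  z 0.121 144 x 0.5745 0.6198 y 0.0062 0.0582
  z 0.127 255 x 0.5692 0.6197 y 0.0064 0.0584
  z 0.133 256 x 0.5697 0.6195 y 0.0063 0.0586
  z 0.139 200 x 0.5818 0.6197 y 0.004 0.0586
  z 0.145 179 x 0.5919 0.6195 y 0.0045 0.0576
  z 0.151 214 x 0.6051 0.6184 y 0.0105 0.0509
tp plate [617.5  30.1] [129.8 129.9] 86.6985855102539
 cheek z pts 234
 beaker 241 [0.567 0.004 0.115] [0.62  0.058 0.153]
  z 0.115 18 x 0.5746 0.6197 y 0.0089 0.0535
  z 0.121 32 x 0.5719 0.6186 y 0.0044 0.0556
  z 0.127 57 x 0.5672 0.6199 y 0.0042 0.0552
  z 0.133 38 x 0.569 0.6196 y 0.006 0.0582
  z 0.139 29 x 0.5893 0.6188 y 0.0058 0.0579
  z 0.145 48 x 0.5967 0.6194 y 0.0057 0.0553
  z 0.151 19 x 0.6086 0.6167 y 0.0138 0.0445
```

View pics/w2.png

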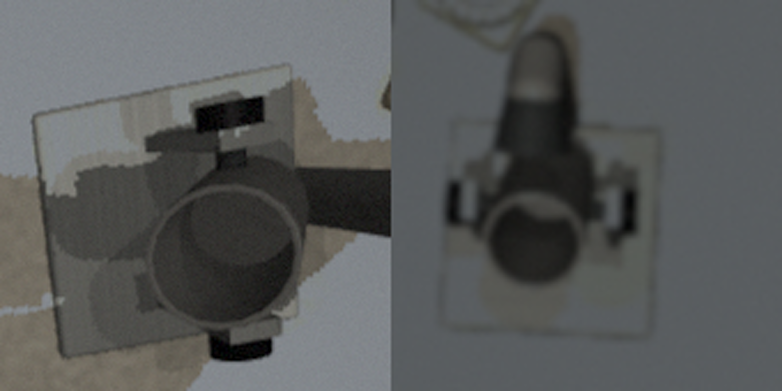

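The pipe runs at -14.5°, so shut has the bar at 75.5° and the target is 120.5°. The beaker leans about 26.5°. The valve centre is (0.448, 0.233). Next: descend and grip the bar.

```bash
python3 -m inch '[[0.4,0.5,-0.4,0,45],[0.42,0.57,-0.3,0,45],[0,0,-1,0,45],[0,0,-1,0,45],[0,0,-1,0,45]]'
python3 -m inch '[[0,0,-1,0,45],[0,0,-1,0,45],[0,0,-1,0,45],[0,0,-1,0,45],[0,0,0,0,45]]'
python3 -m inch '[[0,0,0,0,0],[0,0,0,0,0],[0,0,0,0,0],[0,0,0,0,0],[0,0,0,0,0]]' 20
```

```text
clock: 4.2
tool_pos: [0.4492, 0.2326, 0.2026]
eef_rot: [0.789, 0.615, 0.001, 0.0]
contact_force: [0.4, -1.1, -0.3]
opening: 0.511
clock: 4.7
tool_pos: [0.4476, 0.2318, 0.101]
eef_rot: [0.788, 0.615, -0.002, 0.0]
contact_force: [-0.6, 0.1, 0.2]
opening: 0.511
clock: 5.2
tool_pos: [0.4471, 0.2344, 0.1037]
eef_rot: [0.788, 0.616, -0.0, -0.001]
contact_force: [-3.2, 0.9, 6.6]
opening: 0.163
```

```bash
python3 -m inch '[[0,0,0,0,0],[0,0,0,1,0],[0,0,0,1,0],[0,0,0,1,0],[0,0,0,1,0]]' 
python3 -m inch '[[0,0,0,1,0],[0,0,0,1,0],[0,0,0,1,0],[0,0,0,0.4,0],[0,0,0,0,0]]' 
python3 -m inch '[[0,0,0,0,0],[0,0,0,0,45],[0,0,0,0,45],[0,0,0,0,45],[0,0,0,0,45]]' 
python3 -m inch '[[0,0,1,0,45],[0,0,1,0,45],[0,0,1,0,45],[0,0,1,0,45],[0,0,1,0,45]]' 
python3 -m inch '[[0,0,1,0,45],[0,0,1,0,45],[0,0,0,0,45]]'
cat > bar.py <<'E'
from h import *
for n in('wrist','top','scene'):
    s=snap(n);M=pts(s);near=np.hypot(M[...,0]-.448,M[...,1]-.232)<.05
    k=M[near&(M[...,2]>.105)&(M[...,2]<.12)]
    if len(k)<20: print(n,'hidden');continue
    e=np.linalg.eigh(np.cov(k[:,:2].T))[1][:,1];rr=cv2.minAreaRect((k[:,:2]*1000).astype(np.float32));print(n,len(k),rr,'bar',np.degrees(np.arctan2(e[1],e[0]))%180)
E
python3 bar.py
```

```text
clock: 5.7
tool_pos: [0.4468, 0.2345, 0.1037]
eef_rot: [0.641, 0.768, -0.0, -0.001]
contact_force: [-5.8, 1.0, 6.5]
opening: 0.161
clock: 6.2
tool_pos: [0.4465, 0.2343, 0.1036]
eef_rot: [0.496, 0.868, -0.0, -0.001]
contact_force: [-4.5, -0.3, 7.4]
opening: 0.163
clock: 6.7
tool_pos: [0.4486, 0.2338, 0.1028]
eef_rot: [0.497, 0.868, 0.0, 0.0]
contact_force: [0.5, -0.3, 0.2]
opening: 0.496
clock: 7.2
tool_pos: [0.4482, 0.2336, 0.2287]
eef_rot: [0.497, 0.868, -0.0, -0.0]
contact_force: [0.8, 0.9, -0.6]
opening: 0.509
clock: 7.5
tool_pos: [0.4495, 0.2351, 0.2805]
eef_rot: [0.497, 0.868, 0.003, 0.001]
contact_force: [0.2, 0.6, -0.4]
opening: 0.511
wrist 850 ((446.81390380859375, 233.20191955566406), (11.934540748596191, 55.20256805419922), 28.002775192260742) bar 118.0267952482438
top 157 ((445.9002990722656, 232.7356414794922), (12.029257774353027, 55.69480895996094), 28.425310134887695) bar 118.01058770990433
scene 183 ((449.2196044921875, 232.06410217285156), (16.015846252441406, 55.239280700683594), 27.70694923400879) bar 117.84049944910693
```

The bar is at 118.0°, so it turned about 42.5°. I'll regrip and add the missing 2.5°.

```bash
python3 -m inch '[[0,0,-1,0,45],[0,0,-1,0,45],[0,0,-1,0,45],[0,0,-1,0,45],[0,0,-1,0,45]]' >/dev/null
python3 -m inch '[[0,0,-1,0,45],[0,0,-1,0,45],[0,0,0,0,0],[0,0,0,0,0],[0,0,0,0,0]]' 20
python3 -m inch '[[0,0,0,0,0],[0,0,0,0.45,0],[0,0,0,0,0],[0,0,0,0,45],[0,0,0,0,45]]'
python3 -m inch '[[0,0,0,0,45],[0,0,1,0,45],[0,0,1,0,45],[0,0,1,0,45],[0,0,1,0,45]]' 
python3 -m inch '[[0,0,1,0,45],[0,0,1,0,45],[0,0,1,0,45],[0,0,1,0,45]]' 
python3 bar.py
```

```text
clock: 8.65
tool_pos: [0.4484, 0.2341, 0.1034]
eef_rot: [0.497, 0.868, 0.0, 0.0]
contact_force: [-0.4, -1.0, 0.7]
opening: 0.263
clock: 9.15
tool_pos: [0.4492, 0.2343, 0.1032]
eef_rot: [0.476, 0.879, 0.001, 0.001]
contact_force: [0.0, -0.4, -0.2]
opening: 0.319
clock: 9.65
tool_pos: [0.4486, 0.2339, 0.2038]
eef_rot: [0.476, 0.879, 0.0, 0.0]
contact_force: [-0.2, -1.3, -0.2]
opening: 0.512
clock: 10.05
tool_pos: [0.4485, 0.2338, 0.3039]
eef_rot: [0.476, 0.879, 0.0, 0.0]
contact_force: [0.8, -0.1, 0.5]
opening: 0.509
wrist 749 ((446.77734375, 233.1798858642578), (11.973739624023438, 55.061004638671875), 29.06973648071289) bar 119.12813925034102
top 159 ((445.50946044921875, 233.2217254638672), (12.322212219238281, 55.88083267211914), 27.98465919494629) bar 118.97355851385429
scene 191 ((449.4737243652344, 231.86529541015625), (16.844045639038086, 55.14855194091797), 30.52315902709961) bar 119.03011204020625
```

The bar is now at 119.05°, about 43.5° from shut, which is close enough. Next is the long brush: I'll turn by -126.5° on the way, so the jaws lie along the cradle's y axis.

```bash
python3 -c "
from h import *
print(r.get_state()['q'].round(2))"
python3 -m inch '[[0,0,0,-1,45],[0,0,0.3,-1,45],[0,0,0.3,-1,45],[0,0,0,-1,45],[0,0,0,-1,45]]' 
python3 -m inch '[[0.4,0.3,0,-1,45],[0.4,0.3,0,-1,45],[0.4,0.3,0,-1,45],[0.4,0.3,0,-1,45],[0.4,0.3,0,-1,45]]'
python3 -m inch '[[0.4,0.3,0,-1,45],[0.4,0.3,0,-1,45],[0.4,0.3,0,-1,45],[0.4,0.3,0,-1,45],[0.4,0.3,0,-1,45]]'
python3 -m inch '[[0.4,0.4,0,-1,45],[0.4,0.4,0,-1,45],[0.4,0.4,0,-1,45],[0.4,0.3,0,-1,45],[0,0,0,-1,45]]' 
python3 -m inch '[[0,0,0,-1,45],[0,0,0,-0.1,45],[0,0,0,0,45]]'
python3 - <<'E'
from h import *
print(r.get_state()['q'].round(2))
s=snap('wrist');M=pts(s);K=np.isfinite(M[...,0])
k=M[(np.hypot(M[...,0]-.59,M[...,1]-.347)<.03)&(M[...,2]>.15)&(M[...,2]<.26)]
t=k[k[:,2]>np.percentile(k[:,2],95)-.004]
print(len(k),len(t),k.max(0),cv2.minEnclosingCircle((t[:,:2]*1000).astype(np.float32)))
hsv=cv2.cvtColor(s['pixels'],cv2.COLOR_RGB2HSV)
red=((hsv[...,0]<6)|(hsv[...,0]>174))&(hsv[...,1]>180)&(M[...,2]>.03)
if red.any(): print('red',M[red].min(0),M[red].max(0))
save(s['pixels'],'w3.png',1)
E
```

```text
[-0.08  0.56 -0.79  1.84  0.49  0.94 -0.51]
clock: 10.7
tool_pos: [0.448, 0.2333, 0.3167]
eef_rot: [0.689, 0.725, -0.001, 0.0]
contact_force: [-0.4, 0.3, 0.8]
opening: 0.513
clock: 11.2
tool_pos: [0.4983, 0.2711, 0.3162]
eef_rot: [0.853, 0.522, -0.001, 0.0]
contact_force: [0.6, -0.1, -0.7]
opening: 0.509
clock: 11.7
tool_pos: [0.5483, 0.3085, 0.3161]
eef_rot: [0.959, 0.283, -0.001, 0.001]
contact_force: [0.3, -1.0, -0.3]
opening: 0.516
clock: 12.2
tool_pos: [0.5887, 0.3469, 0.3154]
eef_rot: [1.0, 0.025, -0.001, 0.001]
contact_force: [-0.9, -0.3, -0.4]
opening: 0.51
clock: 12.5
tool_pos: [0.5879, 0.3461, 0.3166]
eef_rot: [1.0, -0.029, -0.001, 0.001]
contact_force: [-1.2, -0.3, 0.3]
opening: 0.511
[-0.53  0.72 -0.13  1.29  0.1   1.14 -2.31]
1426 619 [0.59970135 0.35581364 0.24560208] ((590.42431640625, 346.7975769042969), 8.898154258728027)
red [0.45241915 0.07542227 0.03005848] [0.69175432 0.42360626 0.38935668]
```

View pics/w3.png

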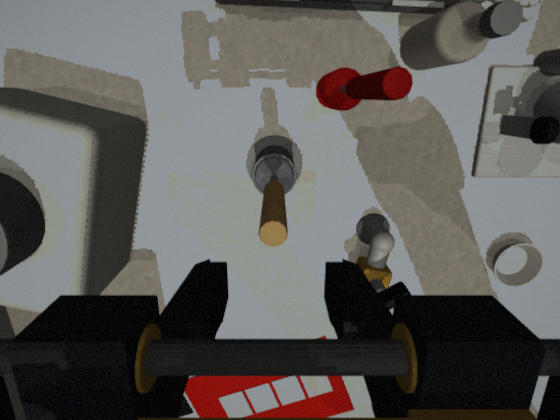

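The wooden handle end is at (272,233), between the jaws. The red brush at (370,88) is well clear. The brush axis is at (0.590, 0.347). Next: descend, grip and lift the tip to 25 mm below the rim.

```bash
python3 -m inch '[[0.05,0.03,-1,0,45],[0,0,-1,0,45],[0,0,-1,0,45],[0,0,-0.8,0,45],[0,0,0,0,45]]'
python3 -m inch '[[0,0,0,0,0],[0,0,0,0,0],[0,0,0,0,0],[0,0,0,0,0],[0,0,0,0,0]]' 15
python3 -m inch '[[0,0,0.5,0,0],[0,0,0.6,0,0],[0,0,0.6,0,0],[0,0,0,0,0]]'
```

```text
clock: 13.05
tool_pos: [0.5876, 0.3457, 0.2194]
eef_rot: [1.0, -0.029, -0.003, 0.002]
contact_force: [-1.0, -0.6, 0.3]
opening: 0.51
clock: 13.55
tool_pos: [0.59, 0.3475, 0.224]
eef_rot: [1.0, -0.03, 0.001, -0.001]
contact_force: [0.1, 0.1, 3.2]
opening: 0.193
clock: 13.95
tool_pos: [0.5906, 0.3478, 0.2681]
eef_rot: [1.0, -0.03, 0.002, -0.001]
contact_force: [-0.5, 0.1, 0.1]
opening: 0.198
```

```bash
python3 -m inch '[[-0.74,0.04,-0.03,0,0],[-0.73,0.04,-0.1,0,0],[-0.72,0.04,-0.17,0,0],[-0.7,0.04,-0.23,0,0],[-0.68,0.04,-0.3,0,0]]'
python3 -m inch '[[-0.3,0.02,-0.15,0,0],[0,0,0,0,0]]'
cat > tilt.py <<'E'
from h import *
import sys
st=r.get_state();tcp=st['tool_pos'];print('tcp',tcp.round(4),'f',st['contact_force'].round(1))
for n in('scene','top'):
    s=snap(n);M=pts(s);hsv=cv2.cvtColor(s['pixels'],cv2.COLOR_RGB2HSV)
    m=(hsv[...,0]>8)&(hsv[...,0]<26)&(hsv[...,1]>90)&(np.linalg.norm(M-tcp,axis=-1)<.13)&(M[...,2]<tcp[2]-.005)
    k=M[m]
    if len(k)<15: print(n,len(k));continue
    c=k.mean(0);u=np.linalg.svd(k-c)[2][0];u*=np.sign(u[2])
    print(n,len(k),c.round(4),'axis',u.round(3),'tilt to -x',np.degrees(np.arctan2(-u[0],u[2])).round(1),'to +y',np.degrees(np.arctan2(u[1],u[2])).round(1),'z',k[:,2].min().round(3),k[:,2].max().round(3))
E
python3 tilt.py; python3 -c "
from h import *
s=load('scene');u=proj(s,[.57,.34,.17]).astype(int);print(u)
y,x=max(u[1]-90,0),max(u[0]-90,0);save(s['pixels'][y:y+180,x:x+180],'t1.png',3)"
```

```text
clock: 14.45
tool_pos: [0.5008, 0.3525, 0.2453]
eef_rot: [1.0, -0.03, 0.002, -0.001]
contact_force: [3.4, -1.3, 7.1]
opening: 0.194
clock: 14.65
tool_pos: [0.4922, 0.3534, 0.2417]
eef_rot: [1.0, -0.03, 0.001, -0.001]
contact_force: [-1.4, 0.3, 7.0]
opening: 0.197
tcp [0.4922 0.3534 0.2417] f [-1.4  0.3  7. ]
scene 427 [0.5195 0.3529 0.2032] axis [-0.504  0.025  0.863] tilt to -x 30.3 to +y 1.7 z 0.164 0.237
top 35 [0.5295 0.3458 0.1798] axis [-0.507  0.012  0.862] tilt to -x 30.4 to +y 0.8 z 0.165 0.222
[439 277]
```

View pics/t1.png

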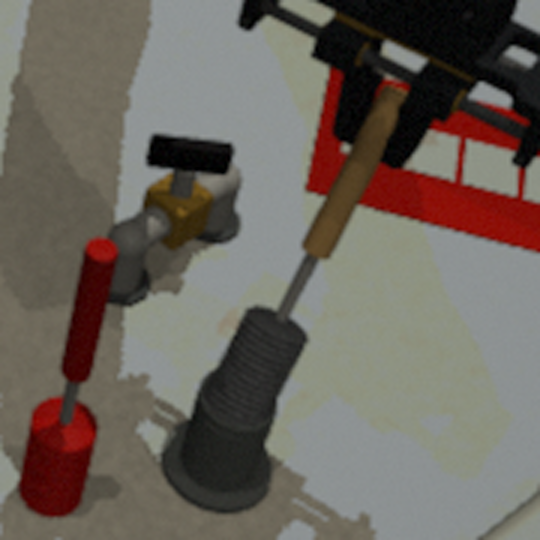

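The crop shows the brush head leaning in the stand at (255,370) and the handle tilted 30° in the jaws. The stand worked as a fixture. I'll draw the brush out along its axis, carry it high, and stop over the beaker mouth.

```bash
python3 -m inch '[[-0.5,0.02,0.86,0,0],[-0.5,0.02,0.86,0,0],[0,0,1,0,0],[0,0,1,0,0],[0,0,1,0,0]]'
python3 -m inch '[[0,-0.5,1,0,0],[0,-1,0.3,0,0],[0,-1,0,0,0],[0,-1,0,0,0],[0,-1,0,0,0]]'
python3 -m inch '[[0,-1,0,0,0],[0,-1,0,0,0],[0,-1,0,0,0],[0,-1,0,0,0],[0,-1,0,0,0]]'
python3 -m inch '[[0,-1,0,0,0],[0,-1,0,0,0],[0,-1,0,0,0],[0,-0.2,0,0,0],[0,0,0,0,0]]'
python3 tilt.py;  python3 -c "
from h import *
s=load('scene');u=proj(s,[.57,.03,.2]).astype(int);print(u)
y,x=max(u[1]-90,0),max(u[0]-90,0);save(s['pixels'][y:y+180,x:x+180],'t2.png',3)"
```

```text
clock: 15.25
tool_pos: [0.4672, 0.3532, 0.3593]
eef_rot: [1.0, -0.03, -0.001, 0.0]
contact_force: [0.1, 0.0, -1.0]
opening: 0.197
clock: 15.75
tool_pos: [0.4673, 0.2398, 0.3909]
eef_rot: [1.0, -0.03, -0.0, 0.0]
contact_force: [0.5, -0.0, -0.0]
opening: 0.199
clock: 16.25
tool_pos: [0.4671, 0.1149, 0.3909]
eef_rot: [1.0, -0.03, -0.001, 0.0]
contact_force: [0.5, 0.4, -0.1]
opening: 0.198
clock: 16.75
tool_pos: [0.4674, 0.0355, 0.391]
eef_rot: [1.0, -0.031, -0.0, 0.0]
contact_force: [0.0, -0.4, -0.5]
opening: 0.199
tcp [0.4674 0.0355 0.391 ] f [ 0.  -0.4 -0.5]
scene 355 [0.4945 0.0372 0.3509] axis [-0.477  0.014  0.879] tilt to -x 28.5 to +y 0.9 z 0.312 0.385
top 0
[298 191]
```

View pics/t2.png

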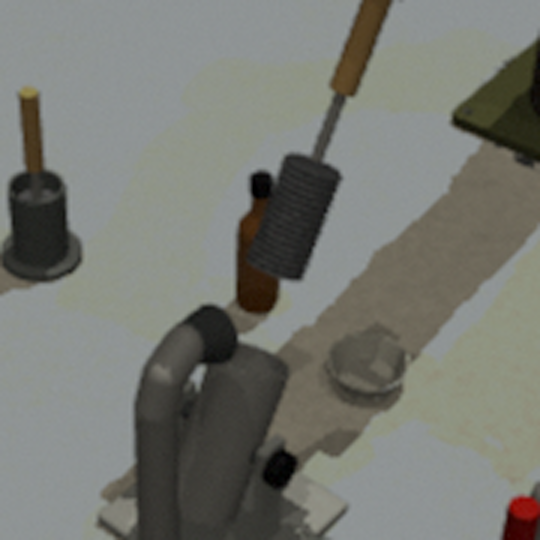

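The head at (295,215) is in line above the mouth, tilted 28.5° against the beaker's ~26.5°. I'll shift onto the beaker's axis and go in.

```bash
python3 -m inch '[[-0.27,0.14,0,0,0],[0.4,-0.02,-0.8,0,0],[0.4,-0.02,-0.8,0,0],[0.4,-0.02,-0.8,0,0],[0,0,0,0,0]]'
python3 -m inch '[[0.4,-0.02,-0.8,0,0],[0.4,-0.02,-0.8,0,0],[0,0,0,0,0]]'
python3 tilt.py;  python3 -c "
from h import *
s=load('scene');u=proj(s,[.58,.03,.2]).astype(int)
y,x=max(u[1]-90,0),max(u[0]-90,0);save(s['pixels'][y:y+180,x:x+180],'t3.png',3)"
```

```text
clock: 17.35
tool_pos: [0.4899, 0.0393, 0.3291]
eef_rot: [1.0, -0.029, -0.002, 0.0]
contact_force: [-0.2, 0.3, -1.0]
opening: 0.198
clock: 17.65
tool_pos: [0.5102, 0.0379, 0.2902]
eef_rot: [1.0, -0.03, -0.002, 0.0]
contact_force: [-0.3, -0.5, -0.7]
opening: 0.198
tcp [0.5102 0.0379 0.2902] f [-0.3 -0.5 -0.7]
scene 314 [0.5373 0.0396 0.2498] axis [-0.467  0.031  0.884] tilt to -x 27.8 to +y 2.0 z 0.179 0.285
top 0
```

View pics/t3.png

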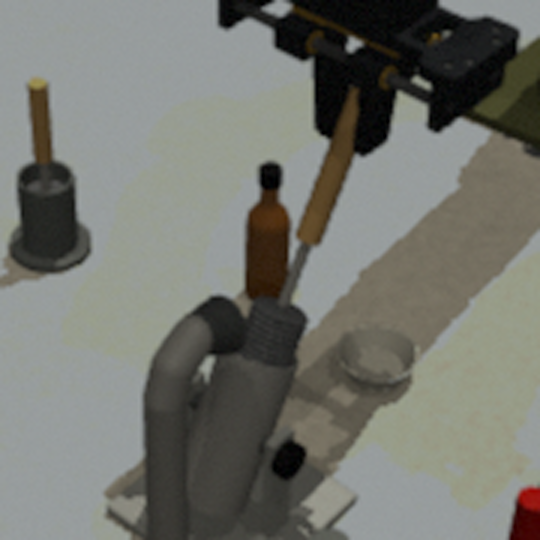

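The head is going into the mouth at (275,330) with no contact force. Now down to the floor, with the last part slow.

```bash
python3 -m inch '[[0.4,-0.02,-0.8,0,0],[0.4,-0.02,-0.8,0,0],[0.2,-0.01,-0.4,0,0],[0,0,0,0,0]]'
python3 -m inch '[[0.1,0,-0.2,0,0],[0.1,0,-0.2,0,0],[0,0,0,0,0]]'
python3 -m inch '[[0.05,0,-0.1,0,0],[0.05,0,-0.1,0,0],[0,0,0,0,0]]'
```

```text
clock: 18.15
tool_pos: [0.5357, 0.036, 0.2412]
eef_rot: [1.0, -0.03, -0.001, 0.0]
contact_force: [-0.4, 0.2, -0.2]
opening: 0.199
clock: 18.45
tool_pos: [0.5409, 0.0359, 0.2313]
eef_rot: [1.0, -0.03, -0.0, -0.0]
contact_force: [0.1, 0.2, -1.0]
opening: 0.195
clock: 18.75
tool_pos: [0.5417, 0.0361, 0.2278]
eef_rot: [1.0, -0.03, -0.001, 0.0]
contact_force: [-7.4, 0.1, 13.9]
opening: 0.196
```

Floor contact: about 16 N, directed along the beaker's axis. That completes stroke 1. I'll draw back 80 mm and repeat.

```bash
python3 -m inch '[[-0.36,0.02,0.72,0,0],[-0.36,0.02,0.72,0,0],[-0.36,0.02,0.72,0,0],[-0.36,0.02,0.72,0,0],[0,0,0,0,0]]'
python3 tilt.py
python3 -m inch '[[0.36,-0.02,-0.72,0,0],[0.36,-0.02,-0.72,0,0],[0.36,-0.02,-0.72,0,0],[0.36,-0.02,-0.72,0,0],[0,0,0,0,0]]'
python3 -m inch '[[0.02,0,-0.04,0,0],[0,0,0,0,0]]'
```

```text
clock: 19.25
tool_pos: [0.5078, 0.0381, 0.3005]
eef_rot: [1.0, -0.03, 0.002, -0.0]
contact_force: [0.4, -0.4, -1.0]
opening: 0.197
tcp [0.5078 0.0381 0.3005] f [ 0.4 -0.4 -1. ]
scene 311 [0.5338 0.0396 0.2612] axis [-0.473  0.019  0.881] tilt to -x 28.2 to +y 1.2 z 0.189 0.295
top 0
clock: 19.85
tool_pos: [0.5427, 0.0356, 0.2231]
eef_rot: [1.0, -0.03, -0.003, 0.0]
contact_force: [0.1, -0.3, 0.1]
opening: 0.2
clock: 20.05
tool_pos: [0.5441, 0.0358, 0.225]
eef_rot: [1.0, -0.03, -0.0, 0.0]
contact_force: [-0.2, 0.0, -0.8]
opening: 0.199
```

The force is gone 3 mm lower than before, so the first contact may not have been the floor, or the brush slipped in the grip. I'll press slowly further.

```bash
python3 -m inch '[[0.04,0,-0.08,0,0],[0,0,0,0,0]]'
python3 -m inch '[[0.04,0,-0.08,0,0],[0,0,0,0,0]]'
python3 -m inch '[[0.04,0,-0.08,0,0],[0,0,0,0,0]]'
python3 tilt.py;  python3 -c "
from h import *
s=load('scene');u=proj(s,[.58,.03,.2]).astype(int)
y,x=max(u[1]-90,0),max(u[0]-90,0);save(s['pixels'][y:y+180,x:x+180],'t4.png',3)"
```

```text
clock: 20.25
tool_pos: [0.5451, 0.0358, 0.2234]
eef_rot: [1.0, -0.03, 0.0, 0.0]
contact_force: [0.2, 0.9, -0.6]
opening: 0.197
clock: 20.45
tool_pos: [0.5446, 0.0361, 0.2223]
eef_rot: [1.0, -0.03, -0.001, 0.0]
contact_force: [-6.7, 0.9, 10.7]
opening: 0.199
clock: 20.65
tool_pos: [0.5451, 0.0362, 0.2208]
eef_rot: [1.0, -0.03, -0.001, 0.0]
contact_force: [-7.6, 0.2, 15.6]
opening: 0.199
tcp [0.5451 0.0362 0.2208] f [-7.6  0.2 15.6]
scene 276 [0.5671 0.0363 0.1854] axis [-0.482 -0.038  0.875] tilt to -x 28.8 to +y -2.5 z 0.152 0.215
top 0
```

View pics/t4.png

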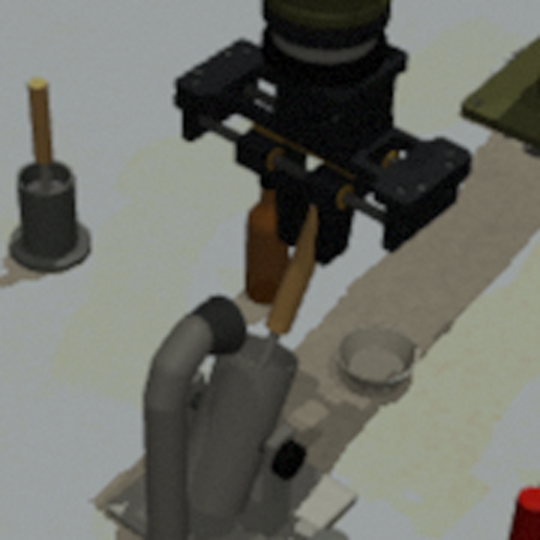

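Run:
```python
from h import *
s=load('scene');P=pts(s)
o=proj(s,[.58,.03,.2]).astype(int)-90
M=np.array([.5937,.0315,.140]);ub=np.array([-.4454,.0257,.895])
for a in(0,.015,.125):
    p=M+ub*a; print(a,((proj(s,p)-o)*3).round(0))
hsv=cv2.cvtColor(s['pixels'],cv2.COLOR_RGB2HSV)
m=(hsv[...,0]>8)&(hsv[...,0]<26)&(hsv[...,1]>90)
v,u=np.nonzero(m[o[1]:o[1]+180,o[0]:o[0]+180]); sel=(u*3>255)&(u*3<330)&(v*3>190)&(v*3<350)
u,v=u[sel],v[sel]; j=np.argsort(v)[-12:]; print('handle low px',u[j]*3,v[j]*3)
q=P[o[1]+v[j],o[0]+u[j]]; print(np.median(q,0), 'axial from mouth', ((np.median(q,0)-M)@ub))
# pixels along handle: axial range
q=P[o[1]+v,o[0]+u];a=(q-M)@ub;print('axial handle range',np.nanpercentile(a,[1,5,95,99]).round(4))
k=q; 
# beaker rim/lean check in scene: points near
k=P.reshape(-1,3);k=k[np.isfinite(k[:,0])];a=(k-M)@ub;rad=np.linalg.norm((k-M)-a[:,None]*ub,axis=1)
b=(rad>.02)&(rad<.033)&(a>-.03)&(a<.03);print('outer wall axial hist',np.histogram(a[b],bins=np.arange(-.03,.031,.005)))
b&=(a<-.004)&(a>-.03);print('rad',np.percentile(rad[b],[5,50,95]).round(4))
```

```text
0 [259. 350.]
0.015 [266. 330.]
0.125 [320. 180.]
handle low px [288 270 273 276 279 282 285 273 276 279 282 285] [324 327 327 327 327 327 327 330 330 330 330 330]
[0.5826511  0.03911617 0.15625402] axial from mouth 0.019664259647429367
axial handle range [-0.0473 -0.0365  0.0984  0.1063]
outer wall axial hist (array([60, 65, 74, 86, 90, 87, 35,  0,  0,  0,  0,  0]), array([-3.0000000e-02, -2.5000000e-02, -2.0000000e-02, -1.5000000e-02,
       -1.0000000e-02, -5.0000000e-03,  6.9388939e-18,  5.0000000e-03,
        1.0000000e-02,  1.5000000e-02,  2.0000000e-02,  2.5000000e-02,
        3.0000000e-02]))
rad [0.0232 0.0269 0.0297]
```

The handle's lower end is about 15–17 mm above the rim, which is what tip-on-floor predicts. So the brush slipped about 8–10 mm in the grip. Stroke 1's contact also fits the floor: the TCP was 0.212 m up the axis with a grip length of 0.216 m or less. I'll grip harder, draw back and make stroke 3.

```bash
python3 -m inch '[[0,0,0.02,0,0],[-0.36,0.02,0.72,0,0],[-0.36,0.02,0.72,0,0],[-0.36,0.02,0.72,0,0],[-0.36,0.02,0.72,0,0]]' 30
python3 -m inch '[[0,0,0,0,0]]'
python3 -m inch '[[0.36,-0.02,-0.72,0,0],[0.36,-0.02,-0.72,0,0],[0.36,-0.02,-0.72,0,0],[0.26,-0.02,-0.52,0,0],[0,0,0,0,0]]'
python3 -m inch '[[0.05,0,-0.1,0,0],[0.05,0,-0.1,0,0],[0,0,0,0,0]]'
python3 -m inch '[[0.04,0,-0.06,0,0],[0,0,0,0,0]]'
```

```text
clock: 21.25
tool_pos: [0.5106, 0.0378, 0.2926]
eef_rot: [1.0, -0.03, 0.0, 0.0]
contact_force: [0.2, 0.3, -0.9]
opening: 0.195
clock: 21.35
tool_pos: [0.5114, 0.038, 0.2939]
eef_rot: [1.0, -0.03, 0.002, -0.0]
contact_force: [0.7, 0.6, -0.9]
opening: 0.191
clock: 21.85
tool_pos: [0.5441, 0.0356, 0.2226]
eef_rot: [1.0, -0.03, -0.002, 0.0]
contact_force: [-0.8, -0.8, -0.9]
opening: 0.193
clock: 22.15
tool_pos: [0.5456, 0.0361, 0.2212]
eef_rot: [1.0, -0.03, -0.001, 0.0]
contact_force: [-5.2, 0.4, 9.7]
opening: 0.195
clock: 22.35
tool_pos: [0.5454, 0.0362, 0.2209]
eef_rot: [1.0, -0.03, -0.002, 0.0]
contact_force: [-9.9, -0.1, 21.4]
opening: 0.197
```

All floor contacts are consistent: 24 N along the axis and no more slip. That is three strokes. Now I'll withdraw along the axis and carry the brush back over the stand.

```bash
python3 -m inch '[[-0.45,0.03,0.9,0,0],[-0.45,0.03,0.9,0,0],[-0.45,0.03,0.9,0,0],[-0.45,0.03,0.9,0,0],[-0.45,0.03,0.9,0,0]]'
python3 -m inch '[[-0.45,0.03,0.9,0,0],[-0.45,0.03,0.9,0,0],[0,0.5,0.6,0,0],[0,1,0,0,0],[0,1,0,0,0]]'
python3 -m inch '[[0,1,0,0,0],[0,1,0,0,0],[0,1,0,0,0],[0,1,0,0,0],[0,1,0,0,0]]'
python3 -m inch '[[0,1,0,0,0],[0,1,0,0,0],[0,1,0,0,0],[0,1,0,0,0],[0,0.9,0,0,0]]'
python3 -m inch '[[0,0,0,0,0]]'
python3 tilt.py
python3 - <<'E'
from h import *
s=load('scene');P=pts(s);st=r.get_state()['tool_pos']
hsv=cv2.cvtColor(s['pixels'],cv2.COLOR_RGB2HSV)
# head: points >.12 high near brush, grey, lowest -> tip
u=np.array([-.469,.027,.883]);k=P.reshape(-1,3);k=k[np.isfinite(k[:,0])]
a=(k-st)@u;rad=np.linalg.norm(k-st-a[:,None]*u,axis=1);b=(rad<.03)&(a<-.06)&(a>-.25)
print('axial hist',np.histogram(a[b],bins=np.arange(-.25,-.05,.01)))
E
```

```text
clock: 22.85
tool_pos: [0.4911, 0.0396, 0.3324]
eef_rot: [1.0, -0.03, 0.001, -0.0]
contact_force: [-0.2, 0.2, -0.7]
opening: 0.192
clock: 23.35
tool_pos: [0.4693, 0.104, 0.3922]
eef_rot: [1.0, -0.031, 0.002, -0.0]
contact_force: [0.1, 0.9, -1.9]
opening: 0.196
clock: 23.85
tool_pos: [0.4689, 0.2295, 0.3915]
eef_rot: [1.0, -0.03, 0.001, -0.0]
contact_force: [0.1, 0.1, -0.7]
opening: 0.193
clock: 24.35
tool_pos: [0.4688, 0.3523, 0.3915]
eef_rot: [1.0, -0.03, 0.0, -0.0]
contact_force: [0.4, 0.0, -0.7]
opening: 0.189
clock: 24.45
tool_pos: [0.4677, 0.3549, 0.3911]
eef_rot: [1.0, -0.028, -0.0, -0.002]
contact_force: [0.7, 0.3, -2.0]
opening: 0.197
tcp [0.4677 0.3549 0.3911] f [ 0.7  0.3 -2. ]
scene 468 [0.4899 0.355  0.3562] axis [-0.494  0.015  0.87 ] tilt to -x 29.6 to +y 1.0 z 0.323 0.386
top 55 [0.5031 0.3468 0.329 ] axis [-0.323  0.154  0.934] tilt to -x 19.1 to +y 9.4 z 0.316 0.338
axial hist (array([  0,   0,   0,   0,   3, 141, 144, 146, 143, 144, 146, 145, 144,
        33,  30,  31,  31,  52,  70]), array([-0.25, -0.24, -0.23, -0.22, -0.21, -0.2 , -0.19, -0.18, -0.17,
       -0.16, -0.15, -0.14, -0.13, -0.12, -0.11, -0.1 , -0.09, -0.08,
       -0.07, -0.06]))
```

```bash
python3 -m inch '[[0.1,0,-1,0,0],[0.1,0,-1,0,0],[0,0,-1,0,0],[0,0,-0.9,0,0],[0,0,0,0,0]]'
python3 -m inch '[[0.37,-0.02,-0.7,0,0],[0.38,-0.02,-0.7,0,0],[0,0,0,0,0]]'
python3 -m inch '[[0.2,-0.01,-0.35,0,0],[0.2,-0.01,-0.35,0,0],[0,0,0,0,0]]'
python3 tilt.py;  python3 -c "
from h import *
s=load('scene');u=proj(s,[.57,.34,.15]).astype(int)
y,x=max(u[1]-90,0),max(u[0]-90,0);save(s['pixels'][y:y+180,x:x+180],'t5.png',3)"
```

```text
clock: 25.05
tool_pos: [0.4732, 0.3479, 0.2909]
eef_rot: [1.0, -0.031, -0.002, 0.003]
contact_force: [-0.2, 0.3, -1.3]
opening: 0.197
clock: 25.35
tool_pos: [0.4945, 0.3484, 0.2568]
eef_rot: [1.0, -0.031, -0.0, 0.001]
contact_force: [1.0, 0.3, -0.5]
opening: 0.197
clock: 25.65
tool_pos: [0.5032, 0.3497, 0.24]
eef_rot: [1.0, -0.03, -0.0, -0.0]
contact_force: [0.3, 0.6, -1.2]
opening: 0.193
tcp [0.5032 0.3497 0.24  ] f [ 0.3  0.6 -1.2]
scene 371 [0.5248 0.3498 0.2047] axis [-0.477  0.002  0.879] tilt to -x 28.5 to +y 0.1 z 0.171 0.235
top 5
```

View pics/t5.png

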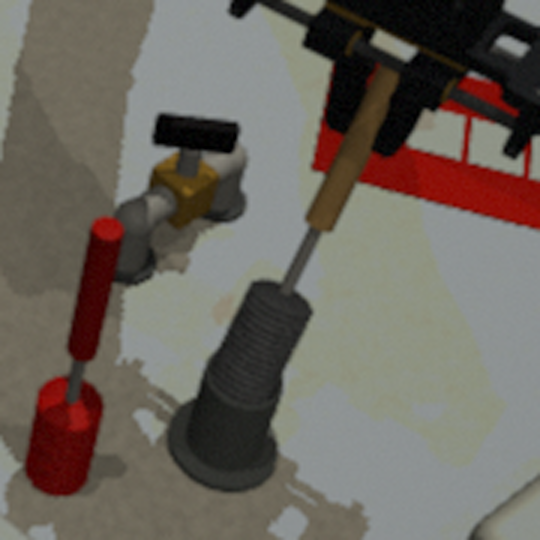

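The head end at (240,395) sits inside the stand rim. I'll go slightly deeper, then swing the hand over the stand to straighten the brush against the bore, and lower it.

```bash
python3 -m inch '[[0.08,0,-0.14,0,0],[0,0,0,0,0]]' 15
python3 -m inch '[[0.33,0,0.14,0,0],[0.33,0,0.14,0,0],[0.35,-0.01,0.1,0,0],[0.35,-0.02,0.1,0,0],[0,0,0,0,0]]'
python3 -m inch '[[0.35,-0.02,0.06,0,0],[0.35,-0.02,0.06,0,0],[0.35,-0.02,0.03,0,0],[0.35,-0.02,0.03,0,0],[0,0,0,0,0]]'
python3 tilt.py
```

```text
clock: 25.95
tool_pos: [0.5051, 0.35, 0.2377]
eef_rot: [1.0, -0.03, 0.0, -0.0]
contact_force: [-0.7, 0.5, 1.4]
opening: 0.198
clock: 26.45
tool_pos: [0.5411, 0.3481, 0.2495]
eef_rot: [1.0, -0.031, 0.001, -0.0]
contact_force: [0.0, 0.6, -1.1]
opening: 0.2
clock: 26.95
tool_pos: [0.5755, 0.3465, 0.2537]
eef_rot: [1.0, -0.031, 0.001, -0.0]
contact_force: [-0.8, -0.1, -1.2]
opening: 0.202
tcp [0.5755 0.3465 0.2537] f [-0.8 -0.1 -1.2]
scene 321 [0.5835 0.3473 0.2138] axis [-0.074 -0.028  0.997] tilt to -x 4.2 to +y -1.6 z 0.17 0.249
top 0
```

```bash
python3 -m inch '[[0.3,0,-0.2,0,0],[0.28,0.01,-0.2,0,0],[0,0,-0.4,0,0],[0,0,-0.4,0,0],[0,0,0,0,0]]'
python3 -m inch '[[0,0,-0.3,0,0],[0,0,-0.15,0,0],[0,0,0,0,0]]'
python3 -m inch '[[0,0,-0.1,0,0],[0,0,-0.05,0,0],[0,0,0,0,0]]'
python3 tilt.py
```

```text
clock: 27.55
tool_pos: [0.5875, 0.3461, 0.2213]
eef_rot: [1.0, -0.03, -0.001, 0.001]
contact_force: [-0.5, -1.2, -0.9]
opening: 0.201
clock: 27.85
tool_pos: [0.5896, 0.3475, 0.2142]
eef_rot: [1.0, -0.03, 0.002, -0.001]
contact_force: [0.5, 0.4, 6.0]
opening: 0.201
clock: 28.15
tool_pos: [0.5919, 0.3479, 0.2135]
eef_rot: [1.0, -0.031, 0.005, -0.002]
contact_force: [-0.1, -0.8, 17.1]
opening: 0.198
tcp [0.5919 0.3479 0.2135] f [-0.1 -0.8 17.1]
scene 262 [0.5974 0.3483 0.1731] axis [ 0.057 -0.066  0.996] tilt to -x -3.2 to +y -3.8 z 0.135 0.209
top 3
```

It is on the stand floor, with 17 N vertical. I'll ease off, release, rise and check everything.

```bash
python3 -m inch '[[-0.08,-0.02,0.15,0,0],[0,0,0,0,45],[0,0,0,0,45],[0,0,0,0,45],[0,0,0,0,45]]'
python3 -m inch '[[0,0,1,0,45],[0,0,1,0,45],[0,0,1,0,45],[0,0,1,0,45],[0,0,1,0,45]]'
python3 -m inch '[[-0.5,-0.5,0.5,0,45],[-0.8,-0.8,0,0,45],[-0.8,-0.8,0,0,45],[-0.8,-0.8,0,0,45],[0,0,0,0,45]]'
python3 bar.py
python3 - <<'E'
from h import *
s=load('scene');save(s['pixels'],'end.png',1.4)
tp=load('top')
for n,M in(('sc',pts(s)),('tp',pts(tp))):
    k=M[(np.hypot(M[...,0]-.59,M[...,1]-.347)<.035)&(M[...,2]>.14)&(M[...,2]<.26)]
    if len(k)<10: print(n,len(k));continue
    c=k.mean(0);u=np.linalg.svd(k-c)[2][0];u*=np.sign(u[2]);print(n,'brush top',np.percentile(k[:,2],99).round(4),'centre',c.round(4),'axis',u.round(3))
    k=M.reshape(-1,3);k=k[np.isfinite(k[:,0])]
    b=k[(k[:,2]>.115)&(k[:,2]<.185)&(k[:,0]<.62)&(k[:,0]>.51)&(abs(k[:,1]-.03)<.035)]
    if n=='tp': print('rim z .127/.145 xmin',b[abs(b[:,2]-.127)<.003][:,0].min(),b[abs(b[:,2]-.139)<.003][:,0].min(),b[abs(b[:,2]-.145)<.003][:,0].min(),'max z',b[:,2].max())
E
```

```text
clock: 28.75
tool_pos: [0.5862, 0.3465, 0.2119]
eef_rot: [1.0, -0.03, -0.0, 0.0]
contact_force: [-0.8, -0.3, -0.1]
opening: 0.515
clock: 29.25
tool_pos: [0.5863, 0.3465, 0.3382]
eef_rot: [1.0, -0.03, -0.0, 0.0]
contact_force: [-0.5, -0.9, 0.1]
opening: 0.51
clock: 29.75
tool_pos: [0.5119, 0.2709, 0.3501]
eef_rot: [1.0, -0.031, -0.001, 0.002]
contact_force: [0.1, 0.6, 0.6]
opening: 0.51
wrist 586 ((448.5873107910156, 232.8795166015625), (12.359047889709473, 55.85432052612305), 29.00923728942871) bar 119.01949964594384
top 160 ((445.526611328125, 233.16046142578125), (12.074284553527832, 56.41742706298828), 28.851593017578125) bar 118.92291641285847
scene 188 ((450.2024841308594, 232.47445678710938), (15.56825065612793, 54.71141815185547), 27.183988571166992) bar 119.16337937697187
sc brush top 0.2457 centre [0.5942 0.3469 0.2005] axis [-0.031 -0.005  1.   ]
tp brush top 0.244 centre [0.5848 0.3377 0.2057] axis [0.012 0.037 0.999]
rim z .127/.145 xmin 0.567283477642615 0.5851656969073477 0.5989533062665149 max z 0.15197515421381413
```

View pics/end.png

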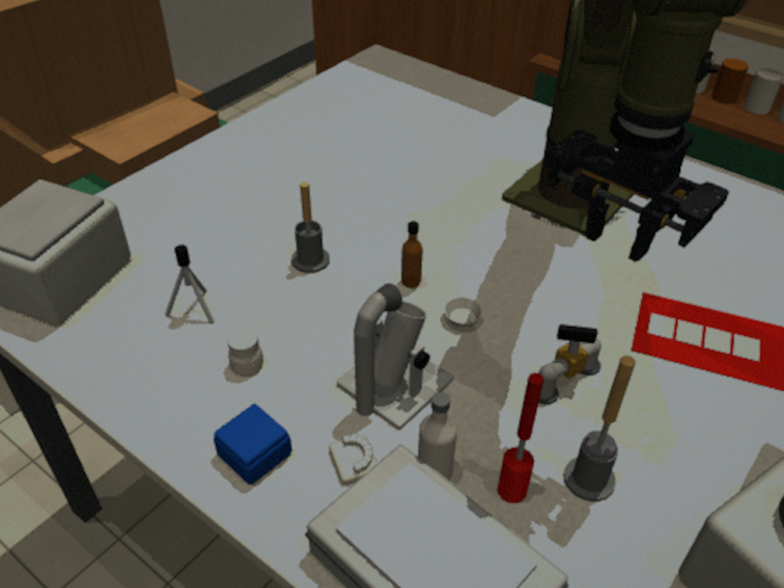

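The final picture shows the long brush upright in its stand at (612,430), the beaker at (400,345) as before, the valve bar half-way at (577,333), and nothing else moved. Handing in.

```bash
python3 -c "
from plant import r
print(r.finish_job())"
```

```text
the job is handed in; nothing more can be done
None
```

I carried out all the steps in the order asked and handed the job in at about 30 s of the 67 s allowed.

- **Valve:** it is half open, with the handle bar about 43.5° from shut in all three cameras (119.0° against the measured pipe line at -14.5°). The first turn came up about 2.5° short. A regrip recovered about 1° of that, so it is still about 1.5° under 45°.
- **Scrubbing:** I leaned the long brush about 28° in the jaws, using its own stand as the fixture, and went into the beaker along its axis. It reached the floor three times, with 16, 17 and 24 N felt along the axis, and I drew it back about 80 mm between strokes. Peak force readings stayed under 25 N.
- **Brush slip:** the brush slid about 10 mm in the grip around the first two strokes, so stroke 1's floor contact rests on the force direction and the grip geometry, not on a picture. For stroke 3 I gripped harder and it did not slip.
- **Brush return:** the brush stands upright in its stand, with its top at 0.244–0.246 m against 0.243 m expected when standing on the stand's floor.
- **Other things:** the beaker's rim measured the same as before except for one edge sample 4 mm different, which is within the scatter of those points. Everything else on the bench looked undisturbed in the final picture, and the gripper was clear of everything.

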